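# Tally one jar and hand up the full one

## Robot

A 7-joint arm with a two-finger parallel gripper is mounted at the origin on the work surface; the furniture and walls round the work are solid. World frame = base frame: x ahead of the robot, y to its left, z up, the work surface at z = 0. Lengths are in m, angles in degrees, forces in N, time in s.
With the tool pointing down it reaches from about 0.4 to 0.9 m from the base axis. Payload 5.5 kg.
Tool frame: the origin (TCP) lies at the very end of the fingers, on their centre line; the grasp point (between the pads) lies 19 mm behind it; z points along the fingers, y is the line along which they close (so a half turn about z gives the same grasp; the last joint's range is limited). The gripper opens to 92 mm and grips with 3 to 60 N. Pads are 19 mm wide; open, the fingers measure 130 mm over their backs; the gripper's body (75 mm by 190 mm) begins 47 mm behind the grasp point.
Start: joints at [90.653, 28.699, -24.465, 88.831, 12.651, 65.22, -12.049], TCP at [0.162, -0.629, 0.227] pointing down, gripper open.
Joint ranges: [-164.97, 164.97], [-17.58, 116.51], [-87.97, 89.64], [11.32, 138.91], [-80.73, 260.73], [10.89, 115.49], [-147.41, 147.41]. Speed limits (degrees/s): [147.25, 147.25, 180, 180, 180, 180, 180].

## Interface

Orientations are given as a 3x3 rotation matrix whose columns are the frame's x, y, z axes.
In Python, from workcell import manip gives the robot as it stands.
- The arm moves only by the tool carry_out, never from a script. Its argument "targets" is one flat list of numbers, 4 for each row, row after row: the shift along the world's x, y, z in cm, then the turn about the world's z in degrees. In form: [x, y, z, roll, x, y, z, roll, ...]. A call has exactly 5 rows; each row shifts and turns the commanded pose from where the row before left it; what a row does not reach is not made up. A row lasts 1/8 s, in which the tool goes at most 62.5 mm and 10.7 degrees, less where a joint would pass 70% of its speed; a pose out of reach is approached as far as the arm can. A call is refused whole if a number of a shift passes 6.25 or a number of a turn 10.7, either way. A call with a gripper value outside its range is refused whole. "jaw" is the finger opening in cm, from 0 to 9.18, set as the call begins (left out, the last holds). The fingers move at their own pace and stop on an object; "grip_force" is the grip in N (left out, the last holds). Time passes only in rows, so rows that do not move let the fingers close, or fill a call up. It gives the time, the measured TCP pose, the force, the opening and the grip force at its end, in the units of the state.
- manip.get_state(): the state, without advancing time (a new reading comes with each control period).
- manip.grab_frame(name): name is "scene" or "top" or "wrist"; returns the picture (480x640x3 uint8, blue, green, red); there is no depth.
- manip.camera_info(name): a dict with "mtx" (3x3 intrinsics, pixels), "k1" (the pictures are not rectified: a ray, as slopes to the right and down, at radius r is drawn at 1 + k1 r^2 times it, then the intrinsics apply), "world_to_cam" (4x4, takes a point from world to camera coordinates). Camera axes: x right, y down, z forward; pixel columns grow to the right and rows downward; lengths in m; the calibration is good to about 2 mm. A picture is of the moment at which its call begins: read the wrist's pose just before it. camera_info takes no time and is no camera call; for the wrist camera it gives the pose at the moment of the call.
- manip.sign_off(): hands the job in; it is judged then, once.
Trained networks look in the newest picture that a camera, given by its name, has taken for a name from the list of things; names that differ only in an ending like _2 or _b are one class to them, and where a whole thing is asked for, a point or a joint stands for the part that bears it (a point fixed in the world has none). Each returns a list of dicts, best first, with "conf" (0 to 1); they miss things now and then, are a little off and sometimes report something else, mostly with a low value. They report only what shows in the picture. A call takes as long as a camera call. They do not tell look-alikes from the thing itself.
- manip.silhouettes(camera, query): "region" (480x640 bool, what is visible of it) and "at" ([column, row] in pixels, amid what is visible of it).
The state is a dict: "t": time; "joint_pos": joint angles; "qd": joint speeds; "joint_efforts": joint torques, N m; "position": TCP position; "tool_rot": TCP orientation; "force": force on the tool from outside, world axes, zero at the start; "wrist_torque": the same for the moment, N m; "opening": finger opening in m; "grasp_force": force on a finger pad.
Only numpy, scipy, OpenCV 4.12 (cv2) and the standard library are available. Lean on these libraries where they do the work, as an engineer would, in place of code of your own. Each camera call takes 0.05 s, during which the arm holds its last target. There are 200 camera calls.

## Task

Issue the full jar of screws: first tally it on the stroke counter, swinging the lever right over to its stop and letting it spring back. Then heft the three identical jars one after another, from left to right as the robot sees them, to feel which is the full one, clearly the heaviest: lift each a few centimetres clear of the rack, hold it still for about a second, and put it back in its pocket before lifting the next. Finish holding the full jar (never raise another one like that) upright and still about 30 cm above the bench for someone to take, and do not put it down or let go; the other two stand in their pockets and the other things on the bench stay where they were.

Things in the scene. Friction and masses are not known exactly. Their poses are not given: they have to be found in the camera images.
- counter: Stroke counter: grey case 46 x 70 mm, 56 mm high, on a dark foot 66 x 92 mm, fixed to the bench left of the rack; four blank white drums in a black window on its front. Origin under its centre on the bench; x from front to back, y to the robot's left, z up. The lever's shaft runs along y on the right side, axis at (0, -50, 36) mm.
- lever_knob (a point): Centre of the black ball knob, 18 mm across, on the counter's upright lever, 62 mm from the shaft axis. At rest it is 27 mm in front of the shaft (counter's -x) and 92 mm above the bench; it swings over the top to the stop, 35 mm behind the shaft and 87 mm high. Push it from the front with closed fingers.
- lever (a joint): Swing of the counter's lever: 0 at rest (front), 1.05 rad at the stop (back). A spring returns it: about 1 N at the knob at rest, 3 N at the stop.
- rack: Jar rack: plain light wooden block 86 x 262 mm, 18 mm high, fixed in the white-floored wire packing tray (its floor 3 mm above the bench, its walls reach 55 mm), with three round pockets 85 mm apart in a row; origin under its centre, y along the row to the robot's left, z up.
- pocket_left (a point): Centre line of the left-hand round pocket of the rack, at the height of a seated jar's centre (39.5 mm above the bench). The pocket is 56 mm wide and 12 mm deep (floor 9 mm above the bench), chamfered; its z axis points up (the +y end of the rack, nearer the counter).
- pocket_middle (a point): Centre line of the middle round pocket of the rack, at the height of a seated jar's centre (39.5 mm above the bench). The pocket is 56 mm wide and 12 mm deep (floor 9 mm above the bench), chamfered; its z axis points up.
- pocket_right (a point): Centre line of the right-hand round pocket of the rack, at the height of a seated jar's centre (39.5 mm above the bench). The pocket is 56 mm wide and 12 mm deep (floor 9 mm above the bench), chamfered; its z axis points up (the -y end of the rack).
- jar_a_centre (a point): One of three outwardly identical closed jars (blue-grey, white cap), 51 mm across, 61 mm high. Point at its centre, 30.5 mm above its underside; z up the jar. One of the three is full, 0.37 kg or more; the other two hold 0.20 kg or less; which is which cannot be seen. Grip the upper half: while seated the rack's top is 18 mm below this point.
- jar_b_centre (a point): One of three outwardly identical closed jars (blue-grey, white cap), 51 mm across, 61 mm high. Point at its centre, 30.5 mm above its underside; z up the jar. One of the three is full, 0.37 kg or more; the other two hold 0.20 kg or less; which is which cannot be seen. Grip the upper half: while seated the rack's top is 18 mm below this point.
- jar_c_centre (a point): One of three outwardly identical closed jars (blue-grey, white cap), 51 mm across, 61 mm high. Point at its centre, 30.5 mm above its underside; z up the jar. One of the three is full, 0.37 kg or more; the other two hold 0.20 kg or less; which is which cannot be seen. Grip the upper half: while seated the rack's top is 18 mm below this point.
- jar_a: The same jar as jar_a_centre; origin at the centre of its underside.
- jar_b: The same jar as jar_b_centre; origin at the centre of its underside.
- jar_c: The same jar as jar_c_centre; origin at the centre of its underside.
- tape_measure: Bystander: yellow tape measure, 66 x 74 x 36 mm, lying on the bench; origin under its centre.
- screwdriver: Bystander: red-handled screwdriver 197 mm long, 28 mm thick, lying on the bench; origin under its centre.
- mug: Bystander: white mug 91 mm high, standing right of the tray; origin under its centre.
- note_pad: Bystander: yellow note pad 76 x 76 x 22 mm, on the bench behind the counter; origin under its centre.
Things that resemble listed ones, but are neither listed nor needed, are in the scene too. Leave any black or orange look-alike of the jar_b alone. Leave any black or green look-alike of the jar_a alone.

How it is judged (in metres and radians):
On the way, in this order (a step that is already met when the one before it is completed fails the run):
1. the counter's lever is swung over to its stop (value of joint lever above 0.97 rad), for 0.05 s.
2. the lever is let go and has sprung back to rest (value of joint lever below 0.08 rad and contact force between counter and the fingers below 0.1 N), for 0.2 s.
3. the jar from the left pocket is hefted: gripped and held clear of the rack (its centre more than 63 mm above the bench, about 24 mm up) for 0.4 s while the other two stand in their pockets (((height (world z) of jar_a_centre above 0.063 m and contact force between jar_a and the fingers above 0.5 N and contact force between jar_a and rack below 0.01 N) or (height (world z) of jar_b_centre above 0.063 m and contact force between jar_b and the fingers above 0.5 N and contact force between jar_b and rack below 0.01 N) or (height (world z) of jar_c_centre above 0.063 m and contact force between jar_c and the fingers above 0.5 N and contact force between jar_c and rack below 0.01 N)) and distance between any of jar_a_centre, jar_b_centre, jar_c_centre and pocket_middle below 0.009 m and distance between any of jar_a_centre, jar_b_centre, jar_c_centre and pocket_right below 0.009 m), for 0.4 s.
4. the jar from the middle pocket is hefted: gripped and held clear of the rack (its centre more than 63 mm above the bench, about 24 mm up) for 0.4 s while the other two stand in their pockets (((height (world z) of jar_a_centre above 0.063 m and contact force between jar_a and the fingers above 0.5 N and contact force between jar_a and rack below 0.01 N) or (height (world z) of jar_b_centre above 0.063 m and contact force between jar_b and the fingers above 0.5 N and contact force between jar_b and rack below 0.01 N) or (height (world z) of jar_c_centre above 0.063 m and contact force between jar_c and the fingers above 0.5 N and contact force between jar_c and rack below 0.01 N)) and distance between any of jar_a_centre, jar_b_centre, jar_c_centre and pocket_left below 0.009 m and distance between any of jar_a_centre, jar_b_centre, jar_c_centre and pocket_right below 0.009 m), for 0.4 s.
5. the jar from the right pocket is hefted: gripped and held clear of the rack (its centre more than 63 mm above the bench, about 24 mm up) for 0.4 s while the other two stand in their pockets (((height (world z) of jar_a_centre above 0.063 m and contact force between jar_a and the fingers above 0.5 N and contact force between jar_a and rack below 0.01 N) or (height (world z) of jar_b_centre above 0.063 m and contact force between jar_b and the fingers above 0.5 N and contact force between jar_b and rack below 0.01 N) or (height (world z) of jar_c_centre above 0.063 m and contact force between jar_c and the fingers above 0.5 N and contact force between jar_c and rack below 0.01 N)) and distance between any of jar_a_centre, jar_b_centre, jar_c_centre and pocket_left below 0.009 m and distance between any of jar_a_centre, jar_b_centre, jar_c_centre and pocket_middle below 0.009 m), for 0.4 s.
At the end, for the whole second after the job is handed in: The full jar is held still and upright (0.25 rad) in the fingers, its centre 25 to 40 cm above the bench; the other two stand upright in rack pockets, within 9 mm of the seated position, and press on the rack with less than 2.8 N each (so the full one is in the hand); the lever is back at rest (((height (world z) of jar_a_centre between 0.25 and 0.4 m and angle between jar_a_centre's own z axis and vertical below 0.25 rad and linear speed of jar_a below 0.03 m/s and contact force between jar_a and the fingers above 0.5 N and ((distance between jar_b_centre and pocket_left below 0.009 m or distance between jar_b_centre and pocket_middle below 0.009 m or distance between jar_b_centre and pocket_right below 0.009 m) and angle between jar_b_centre's own z axis and vertical below 0.1 rad and contact force between jar_b and rack between 0.5 and 2.8 N) and ((distance between jar_c_centre and pocket_left below 0.009 m or distance between jar_c_centre and pocket_middle below 0.009 m or distance between jar_c_centre and pocket_right below 0.009 m) and angle between jar_c_centre's own z axis and vertical below 0.1 rad and contact force between jar_c and rack between 0.5 and 2.8 N)) or (height (world z) of jar_b_centre between 0.25 and 0.4 m and angle between jar_b_centre's own z axis and vertical below 0.25 rad and linear speed of jar_b below 0.03 m/s and contact force between jar_b and the fingers above 0.5 N and ((distance between jar_a_centre and pocket_left below 0.009 m or distance between jar_a_centre and pocket_middle below 0.009 m or distance between jar_a_centre and pocket_right below 0.009 m) and angle between jar_a_centre's own z axis and vertical below 0.1 rad and contact force between jar_a and rack between 0.5 and 2.8 N) and ((distance between jar_c_centre and pocket_left below 0.009 m or distance between jar_c_centre and pocket_middle below 0.009 m or distance between jar_c_centre and pocket_right below 0.009 m) and angle between jar_c_centre's own z axis and vertical below 0.1 rad and contact force between jar_c and rack between 0.5 and 2.8 N)) or (height (world z) of jar_c_centre between 0.25 and 0.4 m and angle between jar_c_centre's own z axis and vertical below 0.25 rad and linear speed of jar_c below 0.03 m/s and contact force between jar_c and the fingers above 0.5 N and ((distance between jar_a_centre and pocket_left below 0.009 m or distance between jar_a_centre and pocket_middle below 0.009 m or distance between jar_a_centre and pocket_right below 0.009 m) and angle between jar_a_centre's own z axis and vertical below 0.1 rad and contact force between jar_a and rack between 0.5 and 2.8 N) and ((distance between jar_b_centre and pocket_left below 0.009 m or distance between jar_b_centre and pocket_middle below 0.009 m or distance between jar_b_centre and pocket_right below 0.009 m) and angle between jar_b_centre's own z axis and vertical below 0.1 rad and contact force between jar_b and rack between 0.5 and 2.8 N))) and value of joint lever below 0.08 rad); the arm keeps its last pose, push and grip.
It fails at once if a part-used jar is held up (its centre higher than 20 cm above the bench) while the full one (over 2.8 N) stands in the rack ((height (world z) of jar_a_centre above 0.2 m and contact force between any of jar_b, jar_c and rack above 2.8 N) or (height (world z) of jar_b_centre above 0.2 m and contact force between any of jar_a, jar_c and rack above 2.8 N) or (height (world z) of jar_c_centre above 0.2 m and contact force between any of jar_a, jar_b and rack above 2.8 N)).
It fails at once if the tape measure is moved by more than 2 cm (distance of tape_measure from where it was at the start of the episode above 0.02 m).
It fails at once if the screwdriver is moved by more than 2 cm (distance of screwdriver from where it was at the start of the episode above 0.02 m).
It fails at once if the mug is moved by more than 2 cm (distance of mug from where it was at the start of the episode above 0.02 m).
It fails at once if the note pad is moved by more than 2 cm (distance of note_pad from where it was at the start of the episode above 0.02 m).
It also fails if it takes over 72 s, if anything falls off the work surface, if the arm or the gripper's body presses on something with over 40 N, if the wrist force passes 120 N, or if a joint passes its speed limit or range.

## Working session

There is one attempt and no reset: what is moved stays moved. The work goes in short steps, Python scripts to look and compute and a tool call to move; the robot and the scene stay as the last step left them, time stands still between calls to the robot, and variables do not carry over. Pictures are saved under pics/ and viewed, at most 10 in all, crops included, and the job is handed in when it is done.

Besides the shell and the picture viewer there is one more tool, called after "Request:" as a command line: name --argument value ..., lists and objects as JSON in quotes. carry_out: Moves the arm, as the interface text tells. Its arguments: {"type":"object","properties":{"targets":{"type":"array"},"jaw":{"type":"number"},"grip_force":{"type":"number"}},"required":["targets"]}

```bash
mkdir -p pics
cat > h.py <<'E'
import numpy as np, cv2
from workcell import manip
def ray(cam,px,info=None):
    i=info or manip.camera_info(cam); K=np.array(i["mtx"]);T=np.array(i["world_to_cam"]);k=i["k1"]
    u=np.linalg.solve(K,[px[0],px[1],1.])[:2]; s=u.copy()
    for _ in range(30): s=u/(1+k*(s@s))
    R=T[:3,:3]; return -R.T@T[:3,3], R.T@np.array([*s,1.])
def onz(cam,px,z,info=None):
    o,d=ray(cam,px,info); return o+d*(z-o[2])/d[2]
def proj(cam,P,info=None):
    i=info or manip.camera_info(cam); T=np.array(i["world_to_cam"])
    p=T[:3,:3]@np.array(P)+T[:3,3]; s=p[:2]/p[2]; s=s*(1+i["k1"]*(s@s)); return (np.array(i["mtx"])@[*s,1])[:2]
E
python3 - <<'E'
from h import *
a=manip.grab_frame("scene");b=manip.grab_frame("top")
cv2.imwrite("pics/s.png",a);cv2.imwrite("pics/t.png",b)
for c in("scene","top"):
    i=manip.camera_info(c);print(c,ray(c,(320,240))[0])
    for q in("counter","lever_knob","rack","jar_a","mug","tape_measure","screwdriver","note_pad"):
        for r in manip.silhouettes(c,q)[:5]: print(q,round(r["conf"],2),np.round(r["at"],1),r["region"].sum())
print(manip.get_state()["t"])
E
```

```text
scene [0.02975189 0.64952225 1.11093272]
counter 0.55 [254.8 341.4] 954
counter 0.27 [272.6 321.4] 67
rack 0.59 [300.8 265.8] 1194
jar_a 0.93 [283.2 269.4] 392
jar_a 0.78 [399.  253.1] 314
jar_a 0.73 [193.4 270.8] 404
jar_a 0.72 [298.9 251.3] 372
jar_a 0.67 [315.8 233.6] 345
mug 0.71 [358.5 188.2] 797
mug 0.2 [437.  223.2] 411
tape_measure 0.72 [297.4 265.2] 1246
screwdriver 0.56 [351.4 296.6] 216
note_pad 0.74 [207.  307.1] 775
top [0.34482988 0.03960524 1.10823887]
counter 0.79 [192.  297.7] 1063
lever_knob 0.46 [206.6 298.7] 73
rack 0.82 [307.9 249.8] 2282
jar_a 0.95 [296.5 356.9] 380
jar_a 0.89 [197.7 185.2] 445
jar_a 0.88 [397.8 321.7] 451
jar_a 0.79 [275.3 246.2] 402
jar_a 0.78 [340.3 228.6] 425
mug 0.73 [436.7 211.3] 1455
tape_measure 0.82 [474.4 314.4] 876
screwdriver 0.95 [320.2 319.7] 469
note_pad 0.96 [191.7 226.6] 1018
0.9
```

View pics/s.png

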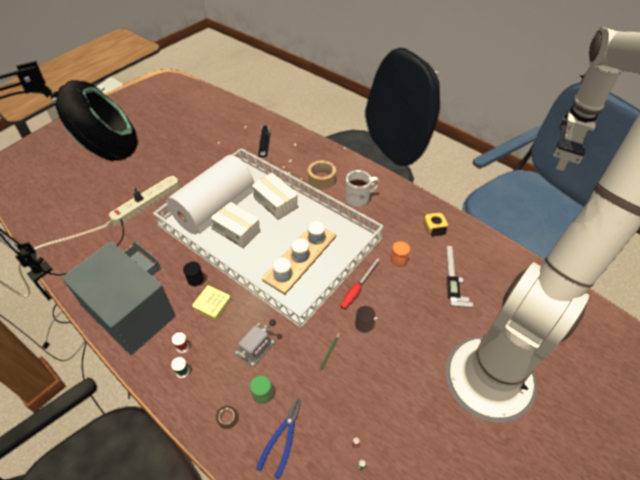

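View pics/t.png

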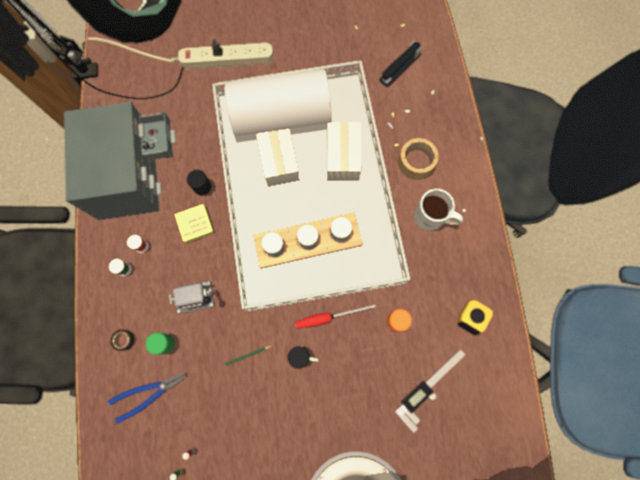

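Top view: the rack's three white-capped jars are at about (273,244), (308,236) and (341,228). The look-alikes are black (199,182), black (299,357), orange (400,321) and green (159,344). All four are outside the rack and the wrong colour, so the rack's three are meant. The counter is at (192,297), with its knob at about (218,297). I'll confirm in one enlarged crop.

Run:
```python
from h import *
b=cv2.imread("pics/t.png");a=cv2.imread("pics/s.png")
L=cv2.resize(b[205:315,160:370],None,fx=3.8,fy=3.8,interpolation=cv2.INTER_CUBIC)[:,:800]
R=cv2.resize(a[300:380,225:300],None,fx=2.2,fy=2.2,interpolation=cv2.INTER_CUBIC)
o=np.zeros((L.shape[0]+R.shape[0],800,3),np.uint8);o[:L.shape[0],:L.shape[1]]=L;o[L.shape[0]:,:R.shape[1]]=R
cv2.imwrite("pics/c.png",o)
hsv=cv2.cvtColor(b,cv2.COLOR_BGR2HSV)
# rack wood mask fit
m=cv2.inRange(hsv[200:280,240:375],(8,60,120),(30,255,255))
n,l,s,c=cv2.connectedComponentsWithStats(m);k=1+s[1:,4].argmax()
pts=np.argwhere(l==k)[:,::-1].astype(np.float32)+[240,200]
r=cv2.minAreaRect(pts.astype(np.float32));bx=cv2.boxPoints(r)
print("rack box px",bx.round(1).tolist());W=np.array([onz("top",p,.018) for p in bx]);print(W.round(4),W.mean(0))
for p in((273,244),(308,236),(341,228.5)): print("cap",onz("top",p,.07).round(4))
for p in((282,269),(299,250),(316.5,232)): print("cap scene",onz("scene",p,.07).round(4))
for q in("mug","screwdriver","tape_measure","note_pad"): print(q,onz("top",manip.silhouettes("top",q)[0]["at"],.02).round(3))
for nm,p,z in(("pen black",(299,357),.05),("grey box",(110,160),.1),("trayBL",(245,306),.05),("trayBR",(408,280),.05),("trayTL",(217,85),.05),("trayTR",(360,65),.05)): print(nm,onz("top",p,z).round(3))
```

```text
rack box px [[252.0, 234.39999389648438], [355.20001220703125, 211.5], [362.79998779296875, 245.5], [259.5, 268.3999938964844]]
[[ 0.6529  0.1776  0.018 ]
 [ 0.6817 -0.088   0.018 ]
 [ 0.5915 -0.0946  0.018 ]
 [ 0.5642  0.1663  0.018 ]] [0.62259051 0.04030217 0.018     ]
cap [0.6088 0.1232 0.07  ]
cap [0.6184 0.0383 0.07  ]
cap [ 0.6274 -0.0423  0.07  ]
cap scene [0.5983 0.1355 0.07  ]
cap scene [0.6081 0.0545 0.07  ]
cap scene [ 0.6149 -0.0299  0.07  ]
mug [ 0.657 -0.293  0.02 ]
screwdriver [0.422 0.033 0.02 ]
tape_measure [ 0.391 -0.337  0.02 ]
note_pad [0.691 0.327 0.02 ]
pen black [0.342 0.091 0.05 ]
grey box [0.858 0.496 0.1  ]
trayBL [0.473 0.204 0.05 ]
trayBR [ 0.488 -0.185  0.05 ]
trayTL [1.066 0.232 0.05 ]
trayTR [ 1.079 -0.154  0.05 ]
```

View pics/c.png

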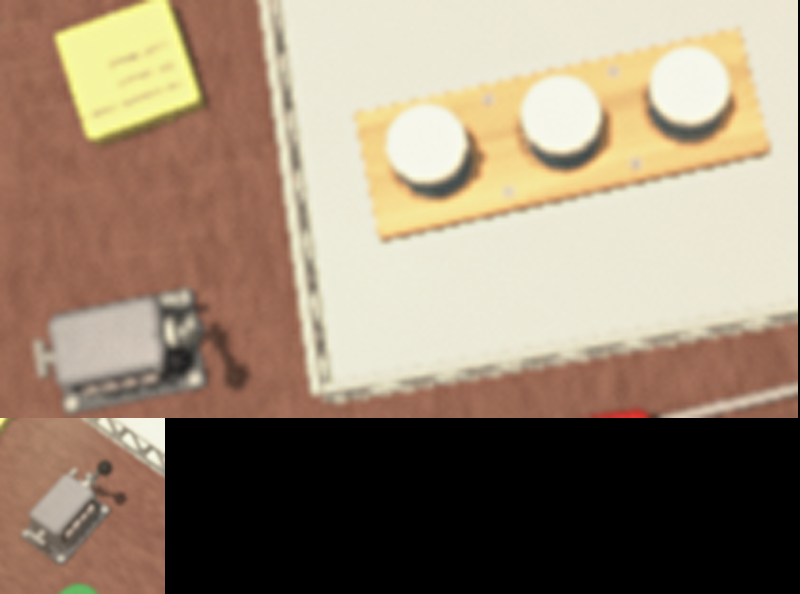

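Run:
```python
from h import *
from scipy.optimize import least_squares
b=cv2.imread("pics/t.png");a=cv2.imread("pics/s.png")
for cam,im,ps in(("top",b,((272.4,242.6),(307.9,235.3),(341.6,227.6))),("scene",a,((282,269),(299,250),(316.5,232)))):
    g=im.min(2)
    for p in ps:
        x,y=int(p[0]),int(p[1]);w=g[y-14:y+15,x-14:x+15]
        m=(w>190).astype(np.uint8)
        n,l,s,c=cv2.connectedComponentsWithStats(m);k=l[14,14];q=c[k]+[x-14,y-14]
        print(cam,q.round(1),s[k,4],onz(cam,q,.07).round(4))
C=lambda p:(p[0]/3.8+160-.37,p[1]/3.8+205-.37)
for n,p,z in(("knob",(180,355),.092),("c1",(50,323),.056),("c2",(158,297),.056),("c3",(167,370),.056),("c4",(60,388),.056)):
    W=onz("top",C(p),z);print(n,W.round(4),proj("scene",W).round(1))
print(onz("top",manip.silhouettes("top","lever_knob")[0]["at"],.092).round(4))
# scene dark blobs
print([ (225+p[0]/2.2, 300+(p[1]-418)/2.2) for p in((105,467),(120,497))])
```

```text
top [271.5 241.9] 317 [0.6143 0.1263 0.07  ]
top [307.1 234.4] 319 [0.6227 0.0401 0.07  ]
top [340.9 226.7] 317 [ 0.6319 -0.0427  0.07  ]
scene [278.2 262.7] 308 [0.6213 0.1268 0.07  ]
scene [295.6 243.2] 305 [0.6324 0.0425 0.07  ]
scene [315.7 224.6] 403 [ 0.636  -0.0506  0.07  ]
knob [0.4955 0.2821 0.092 ] [270.9 321.2]
c1 [0.5302 0.37   0.056 ] [237.7 343.3]
c2 [0.5386 0.3022 0.056 ] [254.6 323.6]
c3 [0.4925 0.2992 0.056 ] [268.1 333.4]
c4 [0.4892 0.3656 0.056 ] [250.3 352. ]
[0.4941 0.2831 0.092 ]
[(272.72727272727275, 322.27272727272725), (279.54545454545456, 335.9090909090909)]
```

```bash
python3 -c "
from h import *
s=manip.get_state();print(s['tool_rot'],s['position'],s['force'],s['t'],s['opening'])"
```

```text
[[ 9.68458758e-01  2.49173895e-01  6.55884641e-05]
 [ 2.49173899e-01 -9.68458758e-01 -4.51342917e-05]
 [ 5.22734352e-05  6.00536334e-05 -9.99999997e-01]] [ 0.16197933 -0.62949831  0.22673592] [-0.2567608  0.3193766  0.5586783] 1.15 0.09177678612380641
```

Request:
carry_out --targets '[3.8, 4.6, 0, 0, 3.8, 4.6, 0, 0, 3.8, 4.6, 0, 0, 3.8, 4.6, 0, 0, 3.8, 4.6, 0, 0]' --jaw 0

```text
t: 1.78
position: [0.3531, -0.3981, 0.2271]
tool_rot: [[0.968, 0.249, 0.001], [0.249, -0.968, -0.001], [0.0, 0.001, -1.0]]
force: [-0.0, -0.4, 1.0]
opening: 0.0463
grasp_force: 0.0
```

Request:
carry_out --targets '[2.5, 5, 0, 0, 2.5, 5, 0, 0, 2.5, 5, 0, 0, 2.5, 5, 0, 0, 0, 0, 0, 0]'

```text
t: 2.4
position: [0.4544, -0.1943, 0.2275]
tool_rot: [[0.966, 0.258, 0.002], [0.258, -0.966, 0.001], [0.002, -0.0, -1.0]]
force: [-0.8, 0.4, -0.9]
opening: 0.0009
grasp_force: 0.0
```

Request:
carry_out --targets '[0, 5.3, 0, -2, 0, 5.3, 0, -2, 0, 5.3, 0, -2, 0, 5.3, 0, -2, 0, 5.3, 0, -0.5]'

```text
t: 3.02
position: [0.4522, 0.0659, 0.227]
tool_rot: [[0.995, 0.101, 0.001], [0.101, -0.995, -0.001], [0.001, 0.001, -1.0]]
force: [0.6, -0.4, 0.5]
opening: 0.0004
grasp_force: 0.0
```

Request:
carry_out --targets '[0, 5.3, 0, 0, 0, 5.3, 0, 0, 0, 5.3, 0, 0, 0, 5.3, -2, 0, 0, 0, -2, 0]'

```text
t: 3.65
position: [0.4512, 0.2822, 0.1867]
tool_rot: [[0.994, 0.11, 0.001], [0.11, -0.994, 0.004], [0.001, -0.004, -1.0]]
force: [-0.1, -0.9, 0.1]
opening: 0.0004
grasp_force: 0.0
```

Run:
```python
from h import *
b=manip.grab_frame("top");w=manip.grab_frame("wrist");cv2.imwrite("pics/w1.png",np.hstack([cv2.resize(w,(400,300)),cv2.resize(b[230:350,140:300],(400,300))]))
s=manip.get_state();print(s["position"],s["tool_rot"],s["force"])
for r in manip.silhouettes("wrist","lever_knob")[:2]: print(r["conf"],r["at"],onz("wrist",r["at"],.092))
```

```text
[0.45069733 0.27586142 0.18428489] [[ 0.99456095  0.10407327 -0.00415604]
 [ 0.10406252 -0.99456703 -0.00272477]
 [-0.00441703  0.00227747 -0.99998765]] [ 0.43420031 -0.54418958 -0.81813683]
0.64 [318.8, 173.7] [0.49695893 0.28046501 0.092     ]
0.38 [269.0, 138.3] [0.51693958 0.31576439 0.092     ]
```

View pics/w1.png

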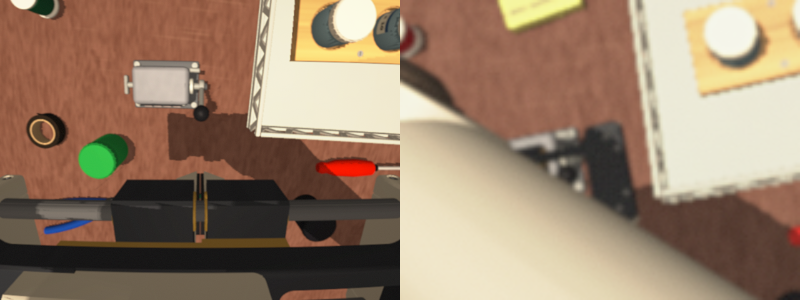

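The wrist view shows the knob at about (320,180), straight ahead of the closed fingers. Next I lower and push.

Request:
carry_out --targets '[0, 0, -3.5, 0, 0, 0, -3.5, 0, 0, 0, -2.5, 0, 0, 0, -1.5, 0, 0, 0, 0, 0]'

```text
t: 4.42
position: [0.4524, 0.2761, 0.0766]
tool_rot: [[0.995, 0.101, -0.0], [0.101, -0.995, -0.001], [-0.001, 0.001, -1.0]]
force: [-0.1, -0.1, -0.3]
opening: 0.0005
grasp_force: 0.0
```

Request:
carry_out --targets '[1.5, 0.1, 0, 0, 1.5, 0.1, 0, 0, 1.5, 0.2, 0, 0, 1.5, 0.2, 0, 0, 1.4, 0.2, 0, 0]'

```text
t: 5.05
position: [0.5261, 0.2847, 0.0759]
tool_rot: [[0.995, 0.103, -0.002], [0.103, -0.995, -0.002], [-0.002, 0.001, -1.0]]
force: [-5.6, -0.8, -1.7]
opening: 0.0004
grasp_force: 2.2
```

Request:
carry_out --targets '[1, 0.1, 0, 0, 0.3, 0, 0, 0, 0, 0, 0, 0, 0, 0, 0, 0, 0, 0, 0, 0]'

```text
t: 5.68
position: [0.5346, 0.2856, 0.0755]
tool_rot: [[0.994, 0.105, -0.008], [0.105, -0.994, -0.004], [-0.008, 0.003, -1.0]]
force: [-12.2, -3.6, 4.4]
opening: 0.0003
grasp_force: 6.8
```

Run:
```python
from h import *
w=manip.grab_frame("wrist");cv2.imwrite("pics/w2.png",w)
s=manip.get_state();print(s["position"],s["force"])
```

```text
[0.53463843 0.2856023  0.0754952 ] [-12.07228643  -3.63250917   4.64924125]
```

View pics/w2.png

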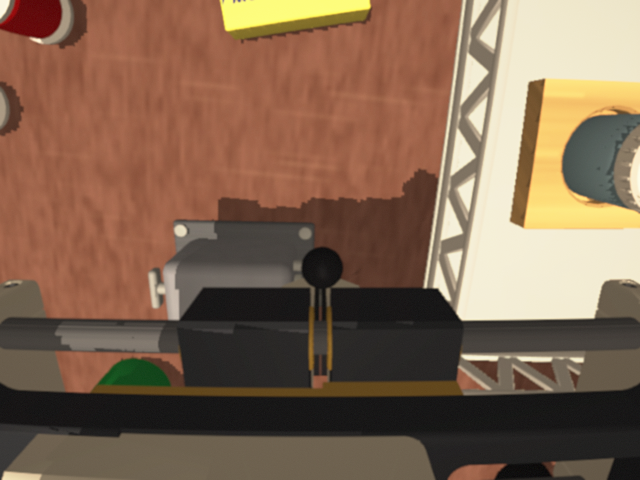

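The knob at (322,267) has swung behind the shaft, and 12 N against a 3 N spring means it is on the stop. I'll push a touch more, then retreat.

Request:
carry_out --targets '[0.4, 0, 0, 0, 0, 0, 0, 0, -2, 0, 0, 0, -2.5, 0, 0, 0, -2.5, 0, 0, 0]'

```text
t: 6.35
position: [0.4734, 0.287, 0.0769]
tool_rot: [[0.995, 0.103, 0.001], [0.103, -0.995, 0.001], [0.002, -0.001, -1.0]]
force: [0.2, -0.3, 0.1]
opening: 0.0001
grasp_force: 0.3
```

Request:
carry_out --targets '[-2.5, 0, 0, 0, 0, 0, 0, 0, 0, 0, 3, 0, 0, 0, 4, 0, 0, 0, 4, 0]'

```text
t: 6.98
position: [0.4501, 0.2868, 0.1885]
tool_rot: [[0.995, 0.103, 0.002], [0.103, -0.995, 0.001], [0.002, -0.001, -1.0]]
force: [0.3, 0.2, -0.4]
opening: 0.0005
grasp_force: 0.0
```

Run:
```python
from h import *
w=manip.grab_frame("wrist");cv2.imwrite("pics/w3.png",w)
s=manip.get_state();print(s["position"],s["force"],s["joint_pos"])
for r in manip.silhouettes("wrist","lever_knob")[:2]: print(r["conf"],r["at"],onz("wrist",r["at"],.092))
```

```text
[0.45250101 0.28920605 0.19366985] [0.43623117 1.20971609 3.74168178] [   2.15695564   23.47675006  -46.62208573  107.02666806   20.23913758
   57.44914772 -137.12484173]
0.59 [329.7, 176.6] [0.49712466 0.28704432 0.092     ]
```

Request:
carry_out --targets '[1.8, -1.8, 0, 10, 1.8, -1.8, 0, 10, 1.8, -1.8, 0, 10, 1.8, -1.8, 0, 10, 1.8, -1.8, 0, 10]' --jaw 9

```text
t: 7.7
position: [0.5403, 0.1954, 0.1866]
tool_rot: [[0.557, 0.831, 0.001], [0.831, -0.557, 0.001], [0.001, 0.001, -1.0]]
force: [-0.1, -0.4, -0.4]
opening: 0.0458
grasp_force: 0.0
```

Request:
carry_out --targets '[1.8, -1.8, 0, 10, 1.8, -1.8, 0, 10, 1.8, -1.8, 0, 10, 1.8, -1.7, 0, 10, 0, 0, 0, 0]'

```text
t: 8.32
position: [0.6124, 0.1225, 0.1856]
tool_rot: [[-0.096, 0.995, 0.0], [0.995, 0.096, 0.001], [0.001, 0.0, -1.0]]
force: [-0.5, -0.8, -0.1]
opening: 0.0896
grasp_force: 0.0
```

Request:
carry_out --targets '[0, 0, 0, 0, 0, 0, 0, 0, 0, 0, 0, 0, 0, 0, 0, 0, 0, 0, 0, 0]'

```text
t: 8.95
position: [0.6099, 0.1257, 0.1868]
tool_rot: [[-0.103, 0.995, 0.0], [0.995, 0.103, -0.0], [-0.0, 0.0, -1.0]]
force: [-0.5, -0.1, -1.0]
opening: 0.09
grasp_force: 0.0
```

```bash
cat > jars.py <<'E'
from h import *
s=manip.get_state();w=manip.grab_frame("wrist")
print(s["position"].round(4) if hasattr(s["position"],"round") else s["position"],np.round(s["tool_rot"],3).tolist(),s["force"],np.round(s["joint_pos"],0))
cv2.imwrite("pics/w%d.png"%(s["t"]*100),w)
m=(w.min(2)>205).astype(np.uint8)
for r in manip.silhouettes("wrist","jar_a")[:6]:
    reg=r["region"]&(m>0); n,l,st,c=cv2.connectedComponentsWithStats(reg.astype(np.uint8))
    if n<2: print(r["conf"],r["at"]);continue
    k=1+st[1:,4].argmax(); q=np.argwhere(l==k)[:,::-1].astype(np.float32); ce,rad=cv2.minEnclosingCircle(q)
    print(round(r["conf"],2),"cap",np.round(ce,1),round(rad,1),st[k,4],onz("wrist",ce,.07).round(4))
E
python3 jars.py; ls pics
```

```text
[0.6099 0.1257 0.1868] [[-0.103, 0.995, 0.0], [0.995, 0.103, -0.0], [-0.0, 0.0, -1.0]] [-0.49680872 -0.06143734 -0.98553021] [ 27.  40. -61.  94.  38.  68. -37.]
0.96 [26.6, 225.3]
0.96 [584.6, 34.5]
0.94 [322.1, 300.2]
0.91 [321.2, 229.8]
0.61 [321.3, 371.6]
c.png
s.png
t.png
w1.png
w2.png
w3.png
w894.png
```

View pics/w894.png

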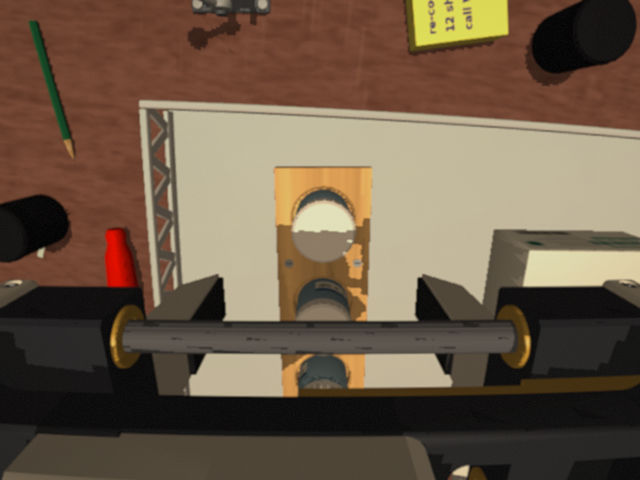

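The left jar's cap is at (323,232), with the middle jar at about (322,300) behind it. The rack is square with the jaws.

Run:
```python
from h import *
for p,z in(((323.5,232),.07),((275,167),.018),((371,167),.018),((281,390),.018)): print(onz("wrist",p,z).round(4))
```

```text
[0.6129 0.1239 0.07  ]
[0.5662 0.1642 0.018 ]
[0.6503 0.173  0.018 ]
[ 0.5885 -0.0692  0.018 ]
```

Request:
carry_out --targets '[0.3, -0.1, -4, 0, 0, 0, -4, 0, 0, 0, -4, 0, 0, 0, -2.5, 0, 0, 0, -1, 0]'

```text
t: 9.68
position: [0.6124, 0.1244, 0.0304]
tool_rot: [[-0.103, 0.995, -0.002], [0.995, 0.103, -0.0], [0.0, -0.002, -1.0]]
force: [0.3, -0.1, 1.0]
opening: 0.0901
grasp_force: 0.0
```

Request:
carry_out --targets '[0, 0, 0, 0, 0, 0, 0, 0, 0, 0, 0, 0, 0, 0, 0, 0, 0, 0, 0, 0]' --jaw 4 --grip_force 25

```text
t: 10.3
position: [0.6132, 0.1244, 0.0322]
tool_rot: [[-0.103, 0.995, 0.001], [0.995, 0.103, -0.0], [-0.0, 0.001, -1.0]]
force: [-0.4, -1.1, 2.6]
opening: 0.0497
grasp_force: 25.0
```

Request:
carry_out --targets '[0, 0, 0, 0, 0, 0, 0, 0, 0, 0, 0, 0, 0, 0, 0, 0, 0, 0, 0, 0]'

```text
t: 10.92
position: [0.6132, 0.1245, 0.0323]
tool_rot: [[-0.103, 0.995, 0.001], [0.995, 0.103, -0.0], [-0.0, 0.001, -1.0]]
force: [-1.0, -0.4, 5.1]
opening: 0.0492
grasp_force: 25.0
```

Request:
carry_out --targets '[0, 0, 1.5, 0, 0, 0, 1.5, 0, 0, 0, 1.5, 0, 0, 0, 0, 0, 0, 0, 0, 0]'

```text
t: 11.55
position: [0.6129, 0.1242, 0.0766]
tool_rot: [[-0.103, 0.995, -0.0], [0.995, 0.103, -0.0], [-0.0, -0.0, -1.0]]
force: [-1.3, -0.2, -2.4]
opening: 0.0495
grasp_force: 25.0
```

Request:
carry_out --targets '[0, 0, 0, 0, 0, 0, 0, 0, 0, 0, 0, 0, 0, 0, 0, 0, 0, 0, 0, 0]'

```text
t: 12.18
position: [0.613, 0.1245, 0.0767]
tool_rot: [[-0.103, 0.995, -0.0], [0.995, 0.103, 0.0], [0.0, -0.0, -1.0]]
force: [0.2, -0.3, -1.4]
opening: 0.0497
grasp_force: 25.0
```

```bash
cat > heft.py <<'E'
from h import *
F=[]
for _ in range(10):
    manip.grab_frame("top");s=manip.get_state();F.append([*s["force"],*np.array(s["wrist_torque"])])
F=np.array(F);print(s["t"],F.mean(0).round(2),F.std(0).round(2),s["position"],s["grasp_force"],s["opening"])
E
python3 heft.py
```

```text
12.675 [-0.06  0.06 -1.72 -0.02 -0.12 -0.01] [0.48 0.55 0.73 0.03 0.03 0.03] [0.61299933 0.12449787 0.07675589] 24.99978259205818 0.04961075533798977
```

Request:
carry_out --targets '[0, 0, -1.5, 0, 0, 0, -1.5, 0, 0, 0, -1, 0, 0, 0, -0.5, 0, 0, 0, 0, 0]'

```text
t: 13.3
position: [0.6123, 0.1245, 0.0322]
tool_rot: [[-0.104, 0.995, -0.001], [0.995, 0.104, -0.001], [-0.001, -0.001, -1.0]]
force: [-4.2, -2.0, 6.4]
opening: 0.0497
grasp_force: 25.0
```

Request:
carry_out --targets '[0, 0, 0, 0, 0, 0, 0, 0, 0, 0, 0, 0, 0, 0, 0, 0, 0, 0, 0, 0]' --jaw 9

```text
t: 13.92
position: [0.613, 0.1245, 0.0317]
tool_rot: [[-0.103, 0.995, -0.0], [0.995, 0.103, 0.0], [0.0, -0.0, -1.0]]
force: [1.2, -0.1, -0.1]
opening: 0.0897
grasp_force: 0.0
```

Request:
carry_out --targets '[0, 0, 3, 0, 0, 0, 5, 0, 0, 0, 2.5, 0, 0.4, -4.2, 0, 0, 0.5, -4.2, 0, 0]'

```text
t: 14.55
position: [0.622, 0.0399, 0.137]
tool_rot: [[-0.105, 0.994, 0.001], [0.994, 0.105, -0.001], [-0.001, 0.001, -1.0]]
force: [0.9, -0.0, 0.2]
opening: 0.0903
grasp_force: 0.0
```

Request:
carry_out --targets '[0, 0, 0, 0, 0, 0, 0, 0, 0, 0, 0, 0, 0, 0, 0, 0, 0, 0, 0, 0]'

```text
t: 15.18
position: [0.6219, 0.0413, 0.1367]
tool_rot: [[-0.105, 0.995, 0.0], [0.995, 0.105, 0.0], [0.0, 0.0, -1.0]]
force: [0.8, -0.7, -0.1]
opening: 0.0901
grasp_force: 0.0
```

```bash
python3 heft.py; python3 jars.py; ls -t pics|head -1
```

```text
15.675 [ 0.08  0.18 -0.17 -0.03 -0.11 -0.02] [0.3  0.46 0.46 0.02 0.04 0.02] [0.62199246 0.04044851 0.13674041] 0.0 0.09022115107973044
[0.622  0.0404 0.1367] [[-0.103, 0.995, 0.0], [0.995, 0.103, 0.0], [0.0, 0.0, -1.0]] [ 0.2234235  -0.13561882  0.34441229] [ 34.  44. -59.  97.  41.  64. -31.]
0.9 [318.2, 247.1]
0.62 [319.2, 359.6]
0.59 [316.5, 112.0]
0.57 [2.2, 137.1]
w1567.png
```

View pics/w1567.png

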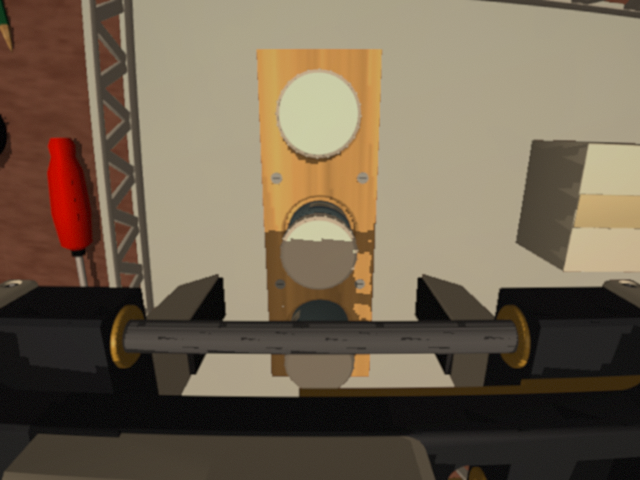

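The left jar sits back in its pocket, with its cap at (319,113). The middle cap at (318,253) is centred between the jaws, so I carry on.

Request:
carry_out --targets '[0, 0, -3, 0, 0, 0, -4, 0, 0, 0, -2.5, 0, 0, 0, -1, 0, 0, 0, 0, 0]'

```text
t: 16.4
position: [0.622, 0.0409, 0.0317]
tool_rot: [[-0.103, 0.995, -0.0], [0.995, 0.103, 0.0], [0.0, -0.0, -1.0]]
force: [1.0, 0.1, 0.5]
opening: 0.0902
grasp_force: 0.0
```

Request:
carry_out --targets '[0, 0, 0, 0, 0, 0, 0, 0, 0, 0, 0, 0, 0, 0, 0, 0, 0, 0, 0, 0]' --jaw 4

```text
t: 17.02
position: [0.6218, 0.0404, 0.0319]
tool_rot: [[-0.103, 0.995, -0.0], [0.995, 0.103, -0.0], [-0.0, -0.0, -1.0]]
force: [-2.1, -0.0, 2.4]
opening: 0.0497
grasp_force: 25.0
```

Request:
carry_out --targets '[0, 0, 0, 0, 0, 0, 0, 0, 0, 0, 1.5, 0, 0, 0, 1.5, 0, 0, 0, 1.5, 0]'

```text
t: 17.65
position: [0.6222, 0.0406, 0.0779]
tool_rot: [[-0.103, 0.995, 0.001], [0.995, 0.103, 0.0], [0.0, 0.001, -1.0]]
force: [0.1, -0.1, -3.5]
opening: 0.05
grasp_force: 25.0
```

Request:
carry_out --targets '[0, 0, 0, 0, 0, 0, 0, 0, 0, 0, 0, 0, 0, 0, 0, 0, 0, 0, 0, 0]'

```text
t: 18.27
position: [0.6218, 0.0406, 0.0764]
tool_rot: [[-0.103, 0.995, -0.0], [0.995, 0.103, 0.0], [0.0, -0.0, -1.0]]
force: [-1.2, -0.2, -4.5]
opening: 0.0494
grasp_force: 25.0
```

```bash
python3 heft.py
```

```text
18.775 [ 0.21  0.17 -4.03 -0.   -0.1  -0.  ] [0.54 0.71 0.52 0.03 0.04 0.03] [0.62199983 0.0404682  0.07675873] 24.998884052038193 0.04966062258427997
```

Request:
carry_out --targets '[0, 0, -1.5, 0, 0, 0, -1.5, 0, 0, 0, -1, 0, 0, 0, -0.5, 0, 0, 0, 0, 0]'

```text
t: 19.4
position: [0.6217, 0.0408, 0.0319]
tool_rot: [[-0.104, 0.995, -0.0], [0.995, 0.104, -0.0], [-0.0, -0.0, -1.0]]
force: [-2.6, -1.7, -0.1]
opening: 0.0497
grasp_force: 25.0
```

Request:
carry_out --targets '[0, 0, 0, 0, 0, 0, 0, 0, 0, 0, 0, 0, 0, 0, 0, 0, 0, 0, 0, 0]' --jaw 9

```text
t: 20.02
position: [0.622, 0.0405, 0.0318]
tool_rot: [[-0.103, 0.995, 0.0], [0.995, 0.103, 0.0], [0.0, 0.0, -1.0]]
force: [0.7, -0.7, -1.0]
opening: 0.0895
grasp_force: 0.0
```

Request:
carry_out --targets '[0, 0, 3, 0, 0, 0, 5, 0, 0, 0, 2.5, 0, 0.4, -4.3, 0, 0, 0.5, -4.2, 0, 0]'

```text
t: 20.65
position: [0.6311, -0.0453, 0.137]
tool_rot: [[-0.105, 0.994, 0.001], [0.994, 0.105, -0.001], [-0.001, 0.001, -1.0]]
force: [0.9, 1.0, 0.5]
opening: 0.09
grasp_force: 0.0
```

Request:
carry_out --targets '[0, 0, 0, 0, 0, 0, 0, 0, 0, 0, 0, 0, 0, 0, 0, 0, 0, 0, 0, 0]'

```text
t: 21.28
position: [0.631, -0.0436, 0.1368]
tool_rot: [[-0.105, 0.995, 0.0], [0.995, 0.105, 0.0], [0.0, 0.0, -1.0]]
force: [0.3, -0.9, -0.6]
opening: 0.0897
grasp_force: 0.0
```

```bash
python3 jars.py; ls -t pics|head -1
```

```text
[ 0.631  -0.0436  0.1368] [[-0.105, 0.995, 0.0], [0.995, 0.105, 0.0], [0.0, 0.0, -1.0]] [ 0.31597277 -0.85727957 -0.62413495] [ 41.  44. -59.  95.  41.  65. -23.]
0.85 [318.4, 116.5]
0.68 [315.3, 10.3]
0.66 [318.2, 246.3]
w2127.png
```

The networks put the caps at (318,246) and (318,117), the same layout as over the middle pocket, so the middle jar is seated.

Request:
carry_out --targets '[0, 0, -3, 0, 0, 0, -4, 0, 0, 0, -2.5, 0, 0, 0, -1, 0, 0, 0, 0, 0]'

```text
t: 22.0
position: [0.631, -0.0442, 0.0317]
tool_rot: [[-0.103, 0.995, -0.0], [0.995, 0.103, 0.001], [0.001, -0.0, -1.0]]
force: [-0.5, 1.1, -0.1]
opening: 0.0899
grasp_force: 0.0
```

Request:
carry_out --targets '[0, 0, 0, 0, 0, 0, 0, 0, 0, 0, 0, 0, 0, 0, 0, 0, 0, 0, 0, 0]' --jaw 4

```text
t: 22.62
position: [0.631, -0.0446, 0.0319]
tool_rot: [[-0.103, 0.995, 0.0], [0.995, 0.103, -0.0], [-0.0, 0.0, -1.0]]
force: [-1.4, -1.0, 0.9]
opening: 0.0497
grasp_force: 25.0
```

Request:
carry_out --targets '[0, 0, 0, 0, 0, 0, 0, 0, 0, 0, 1.5, 0, 0, 0, 1.5, 0, 0, 0, 1.5, 0]'

```text
t: 23.25
position: [0.6313, -0.0443, 0.0782]
tool_rot: [[-0.103, 0.995, 0.001], [0.995, 0.103, 0.0], [0.0, 0.001, -1.0]]
force: [-0.2, -0.6, -1.5]
opening: 0.0493
grasp_force: 25.0
```

Request:
carry_out --targets '[0, 0, 0, 0, 0, 0, 0, 0, 0, 0, 0, 0, 0, 0, 0, 0, 0, 0, 0, 0]'

```text
t: 23.88
position: [0.6308, -0.0444, 0.0764]
tool_rot: [[-0.103, 0.995, -0.0], [0.995, 0.103, 0.0], [0.0, -0.0, -1.0]]
force: [-0.1, 0.8, -0.8]
opening: 0.0502
grasp_force: 25.0
```

```bash
python3 heft.py
```

```text
24.375 [ 0.02 -0.02 -1.34 -0.02 -0.12  0.02] [0.49 0.55 0.53 0.03 0.03 0.03] [ 0.63099    -0.04449622  0.076744  ] 24.999789744615555 0.04962179736379925
```

The readings are left 1.6 N, middle 3.9 N and right 1.2 N, so the middle jar is the full one. I put the right jar back and go back to the middle.

Request:
carry_out --targets '[0, 0, -1.5, 0, 0, 0, -1.5, 0, 0, 0, -1, 0, 0, 0, -0.5, 0, 0, 0, 0, 0]'

```text
t: 25.0
position: [0.6308, -0.0442, 0.0319]
tool_rot: [[-0.104, 0.995, -0.001], [0.995, 0.104, -0.0], [-0.0, -0.001, -1.0]]
force: [-2.1, -0.4, 3.9]
opening: 0.0499
grasp_force: 25.0
```

Request:
carry_out --targets '[0, 0, 0, 0, 0, 0, 0, 0, 0, 0, 0, 0, 0, 0, 0, 0, 0, 0, 0, 0]' --jaw 9

```text
t: 25.62
position: [0.631, -0.0445, 0.0317]
tool_rot: [[-0.103, 0.995, 0.0], [0.995, 0.103, 0.0], [0.0, 0.0, -1.0]]
force: [0.8, -0.8, 0.4]
opening: 0.0894
grasp_force: 0.0
```

Request:
carry_out --targets '[0, 0, 3, 0, 0, 0, 5, 0, 0, 0, 2.5, 0, -0.4, 4.3, 0, 0, -0.5, 4.2, 0, 0]'

```text
t: 26.25
position: [0.6221, 0.0404, 0.1369]
tool_rot: [[-0.101, 0.995, 0.001], [0.995, 0.101, -0.0], [-0.0, 0.001, -1.0]]
force: [-0.2, -0.3, 0.5]
opening: 0.0898
grasp_force: 0.0
```

Request:
carry_out --targets '[0, 0, 0, 0, 0, 0, 0, 0, 0, 0, 0, 0, 0, 0, 0, 0, 0, 0, 0, 0]'

```text
t: 26.88
position: [0.6221, 0.0397, 0.1366]
tool_rot: [[-0.102, 0.995, -0.0], [0.995, 0.102, -0.0], [-0.0, -0.0, -1.0]]
force: [-0.1, 0.1, 0.3]
opening: 0.0903
grasp_force: 0.0
```

```bash
python3 jars.py; ls -t pics|head -1
```

```text
[0.6221 0.0397 0.1366] [[-0.102, 0.995, -0.0], [0.995, 0.102, -0.0], [-0.0, -0.0, -1.0]] [-0.10863757  0.09434531  0.26783413] [ 34.  43. -59.  97.  41.  64. -31.]
0.86 [318.6, 245.9]
0.81 [318.8, 362.2]
0.66 [1.3, 135.8]
0.65 [316.0, 114.0]
0.24 [319.5, 177.9]
w2687.png
```

Request:
carry_out --targets '[0, 0, -3, 0, 0, 0, -4, 0, 0, 0, -2.5, 0, 0, 0, -1, 0, 0, 0, 0, 0]'

```text
t: 27.6
position: [0.622, 0.0408, 0.0317]
tool_rot: [[-0.103, 0.995, -0.0], [0.995, 0.103, 0.0], [0.0, -0.0, -1.0]]
force: [-0.1, 0.1, 0.4]
opening: 0.09
grasp_force: 0.0
```

Request:
carry_out --targets '[0, 0, 0, 0, 0, 0, 0, 0, 0, 0, 0, 0, 0, 0, 0, 0, 0, 0, 0, 0]' --jaw 4

```text
t: 28.22
position: [0.622, 0.0404, 0.0319]
tool_rot: [[-0.103, 0.995, 0.0], [0.995, 0.103, -0.0], [-0.0, -0.0, -1.0]]
force: [-1.2, -0.5, 1.6]
opening: 0.0498
grasp_force: 25.0
```

Request:
carry_out --targets '[0, 0, 0, 0, 0, 0, 1.5, 0, 0, 0, 1.5, 0, 0, 0, 1.5, 0, 0, 0, 0, 0]'

```text
t: 28.85
position: [0.6232, 0.0408, 0.0787]
tool_rot: [[-0.103, 0.995, 0.003], [0.995, 0.103, 0.0], [-0.0, 0.003, -1.0]]
force: [-0.2, -0.7, -4.1]
opening: 0.0499
grasp_force: 25.0
```

```bash
python3 heft.py
```

```text
29.35 [ 0.13  0.19 -4.38 -0.01 -0.1   0.  ] [0.41 0.54 0.52 0.03 0.03 0.03] [0.62178706 0.04057829 0.07640803] 24.99951347708702 0.04973297255995296
```

The full jar weighs about 4 N again, so I raise it.

Request:
carry_out --targets '[0, 0, 2, 0, 0, 0, 3, 0, 0, 0, 3, 0, 0, 0, 3, 0, 0, 0, 3, 0]'

```text
t: 29.98
position: [0.622, 0.0409, 0.2193]
tool_rot: [[-0.104, 0.995, 0.001], [0.995, 0.104, 0.0], [-0.0, 0.001, -1.0]]
force: [-0.5, 0.4, -4.0]
opening: 0.0499
grasp_force: 25.0
```

Request:
carry_out --targets '[0, 0, 3, 0, 0, 0, 2.5, 0, 0, 0, 1.5, 0, 0, 0, 0.5, 0, 0, 0, 0, 0]'

```text
t: 30.6
position: [0.6218, 0.0404, 0.2915]
tool_rot: [[-0.103, 0.995, -0.0], [0.995, 0.103, -0.0], [-0.0, -0.0, -1.0]]
force: [0.1, -0.3, -4.8]
opening: 0.0496
grasp_force: 25.0
```

Request:
carry_out --targets '[0, 0, 0, 0, 0, 0, 0, 0, 0, 0, 0, 0, 0, 0, 0, 0, 0, 0, 0, 0]'

```text
t: 31.22
position: [0.622, 0.0406, 0.2917]
tool_rot: [[-0.103, 0.995, -0.0], [0.995, 0.103, 0.0], [0.0, -0.0, -1.0]]
force: [-0.3, 0.3, -3.6]
opening: 0.0497
grasp_force: 25.0
```

```bash
python3 heft.py; python3 jars.py; ls -t pics | head -1
python3 - <<'E'
from h import *
w=cv2.imread(sorted(__import__("glob").glob("pics/w[0-9][0-9][0-9][0-9].png"))[-1]);a=manip.grab_frame("scene")
cv2.imwrite("pics/final.png",np.hstack([cv2.resize(w,(400,300)),cv2.resize(a[150:390,160:480],(400,300))]))
E
```

```text
31.725 [ 0.2   0.04 -4.04 -0.02 -0.11 -0.  ] [0.5  0.36 0.39 0.04 0.04 0.02] [0.62197728 0.04049226 0.29173711] 24.99953404068947 0.049694321340373236
[0.622  0.0405 0.2917] [[-0.103, 0.995, 0.0], [0.995, 0.103, 0.0], [-0.0, 0.0, -1.0]] [-0.14421831  0.04516159 -4.19783979] [ 37.  35. -65.  88.  32.  78. -25.]
0.95 [320.2, 304.3]
0.7 [72.0, 128.3]
0.6 cap [318.8 119.7] 22.7 1457 [0.6121 0.1243 0.07  ]
w3172.png
```

View pics/final.png

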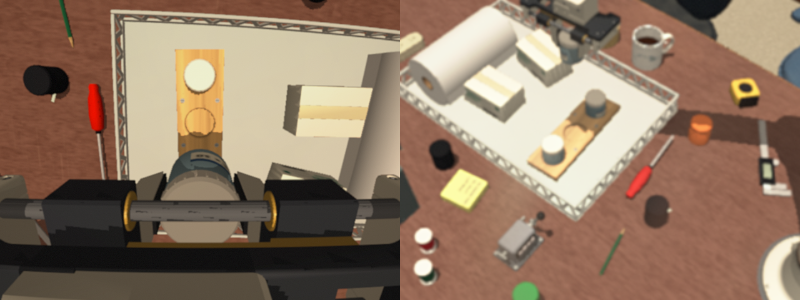

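The full jar is held upright at about 30 cm. The left jar (200,75 in the wrist half) and the right jar (595,103 in the scene half) stand in their pockets. The lever is at rest and the bystanders are unmoved.

```bash
python3 -c "
from workcell import manip
print(manip.sign_off())"
```

```text
the job is handed in; nothing more can be done
None
```

The job is handed in at about 32 s, and `sign_off` gave no verdict: I tallied the lever to its stop, hefted the jars left to right, and am holding the full one (the middle jar, about 0.4 kg) upright and still about 30 cm up, with the other two back in their pockets.

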